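# Close a casting mould on its dowels and hold it shut

### The arm

A 7-joint arm with a two-finger parallel gripper is mounted at the origin on a cart in front of the work surface, level with it; the furniture and walls round the work are solid. World frame = base frame: x ahead of the robot, y to its left, z up, the work surface at z = 0. Lengths are in m, angles in rad, forces in N, time in s.
With the tool pointing down it reaches from about 0.4 to 0.85 m from the base axis. Payload 10.4 kg.
Tool frame: the origin (TCP) lies at the centre of the arm's flange, where the gripper is bolted on; the fingertips stand 182 mm ahead of it and the grasp point (between the pads) lies r.grasp_offset ahead of it (r.grasp_offset is the distance from the TCP to the grasp point, in m); z points along the fingers, y is the line along which they close (so a half turn about z gives the same grasp; the last joint's range is limited). The gripper opens to 87 mm and grips with 3 to 60 N. Pads are 19 mm wide; open, the fingers measure 117 mm over their backs; the gripper's body (75 mm by 190 mm) begins 51 mm behind the grasp point.
Start: joints at [-1.365, 0.332, -0.065, 1.46, 0.022, 1.35, -0.088], TCP at [0.142, 0.609, 0.405] pointing down, gripper open.
Joint ranges: [-2.6, 2.6], [-0.5, 2.12], [-1.47, 1.34], [0.16, 2.42], [-1.27, 4.41], [0.06, 2.06], [-2.6, 2.6]. Speed limits (rad/s): [2.22, 2.22, 2.79, 2.79, 3.14, 3.14, 3.14].

### API

Orientations are given as a unit quaternion [x, y, z, w].
In Python, from bench import status, vision, job, spotter, r gives the robot as it stands. The module is installed in compiled form; this text tells all that it offers.
- The arm moves only by the tool play_rows, never from a script. Its argument "series" is a list of rows, each a list of 6 numbers: the shift along the tool's x, y, z each as a share of 150 mm, from -1 to 1, then the turn, a rotation vector about the tool's x, y, z each as a share of 30 degrees, from -1 to 1. In form: [[x, y, z, ax, ay, az], ...]. A call has 1 to 5 rows; each row is the pose to reach, as a shift and turn from the pose commanded when the call began, along the tool's axes at that moment; what a row does not reach only later rows make up. A row lasts 1/10 s, in which the tool goes at most 50 mm and 8.59 degrees, less where a joint would pass 70% of its speed; a pose out of reach is approached as far as the arm can. A call with a number of a shift or a turn outside -1 to 1 is refused whole. A call with a gripper value outside its range is refused whole. "fingers" is the opening, from -1 (shut) to 1 (fully open), set as the call begins (left out, the last holds). The fingers move at their own pace and stop on an object; "squeeze" is the grip in N (left out, the last holds). Time passes only in rows, so rows that repeat a pose let the fingers close. It gives the time, the measured TCP pose, the force, the opening and the grip force at its end, in the units of the state.
- status.read_state(): the state, without advancing time (a new reading comes with each control period).
- vision.camera(name): name is "side" or "top"; returns the picture (480x640x3 uint8, blue, green, red); there is no depth.
- vision.calibration(name): a dict with "fx", "fy", "cx", "cy" (pixels), "rvec" (rotation vector, rad) and "tvec" (3), from world to camera coordinates, as OpenCV has them. Camera axes: x right, y down, z forward; pixel columns grow to the right and rows downward; lengths in m; the calibration is good to about 2 mm. A picture is of the moment at which its call begins. calibration takes no time and is no camera call.
- job.close_job(): hands the job in; it is judged then, once.
Trained networks look in the newest picture that a camera, given by its name, has taken for a name from the list of things; names that differ only in an ending like _2 or _b are one class to them, and where a whole thing is asked for, a point or a joint stands for the part that bears it (a point fixed in the world has none). Each returns a list of dicts, best first, with "conf" (0 to 1); they miss things now and then, are a little off and sometimes report something else, mostly with a low value. They report only what shows in the picture. A call takes as long as a camera call. They do not tell look-alikes from the thing itself.
- spotter.boxes_of(camera, name): "point" ([x, y, z] in m, in world coordinates, good to about 4 mm: the middle of the surface that is visible of it).
- spotter.regions_of(camera, name): "pixels" (480x640 bool, what is visible of it).
The state is a dict: "time": time; "joint_positions": joint angles; "joint_vel": joint speeds; "joint_torque": joint torques, N m; "ee_pos": TCP position; "eef_rot": TCP orientation; "ft_force": force on the tool from outside, world axes, zero at the start; "torque": the same for the moment, N m; "width": finger opening in m; "grip_force": force on a finger pad.
Only numpy, scipy, OpenCV 4.12 (cv2) and the standard library are available. Lean on these libraries where they do the work, as an engineer would, in place of code of your own. Each camera call takes 0.05 s, during which the arm holds its last target. There are 200 camera calls.

### The job

Close the small two-part aluminium casting mould: first pull the sprung shutter by its knob all the way out to its stop so that the cavity is open, then set the loose upper half on the lower half's two dowels, the large hole over the thick dowel, and press it down against the sprung pad until the two faces meet. Finish while still holding the halves pressed shut, with the shutter still out; leave the other things on the bench where they are.

Things in the scene. Friction and masses are not known exactly. Their poses are not given: they have to be found in the camera images.
- lower: Lower mould half, aluminium, fixed. Origin on the bench, centre of its 150 (x) x 84 x 10 mm base plate, z up. Block on it 110 x 64 mm, top (parting face) at z 40. Dowels on the face at x +40 (thick, 12 mm) and x -40 (thin, 8 mm): 22 mm tall, last 8 mm a cone to a 4 or 2.4 mm tip. Shutter guide 52 mm wide at y -38 to -70, up to z 58. Yaw within 0.4 rad of 0; stands right of the upper half.
- face (a point): Centre of the lower half's parting face, 40 mm above the bench; axes as lower.
- dowel_big (a point): Foot of the thick dowel, on the parting face.
- dowel_small (a point): Foot of the thin dowel, on the parting face.
- shutter (a joint): Travel in m of the shutter, a steel blade 30 x 5 mm that covers the cavity 7 to 12 mm above the face and blocks the upper half. Slides along the lower half's -y: 0 = in, 0.045 = out at its stop, starts at 0 to 0.012. A spring pulls it inward (0 to 1.6 N), but 3.5 N friction keeps it where it is left: pulling takes 3.5 to 5 N. At its stop it clears the upper half by 7 mm.
- knob (a point): Centre of the shutter's upright black pull knob, 22 mm diameter, from 52 to 89 mm above the bench; this point is 71.5 mm above the bench, at y = -105 mm of the lower half when the shutter is fully in, and moves with it. Pinch it from above, fingers on its +x and -x sides (lower half's axes).
- pad (a joint): Sprung pad 34 x 34 mm in the middle of the lower half's face: m, 0 = 6 mm proud of the face, 0.006 = pressed level. It pushes up with 6 N at 0 and 12 N when level, so it lifts the upper half 6 mm off the face unless that is pressed down and held: closing takes 8 to 10 N besides the upper half's weight, then comes a hard stop.
- upper: Upper mould half, loose, aluminium, 0.2 to 0.4 kg: plate 110 (x) x 60 x 24 mm, holes right through it, 14 mm at x +40 and 10 mm at x -40; on top a handle bar 44 mm long (x), 18 thick (y), from 24 to 60 mm above the underside. Origin: centre of the underside, z up. Starts flat on the bench, yaw within 1.2 rad of 0. Closed, its origin lies on face, axes along the lower half's.
- hole_big (a point): Centre of the 14 mm hole at the upper half's underside; belongs on the thick dowel.
- hole_small (a point): Centre of the 10 mm hole at the upper half's underside; belongs on the thin dowel.
- handle_top (a point): Middle of the top of the upper half's handle bar, 60 mm above its underside.
- timer: Bystander: lab timer lying flat, 74 x 66 x 19 mm, loose; origin at the centre of its underside.
- dish: Bystander: petri dish, 95 mm diameter, 15 mm high, loose; origin at the centre of its underside.
- tape_roll: Bystander: roll of tape lying flat, 107 mm diameter, 19 mm high, loose; origin at the centre of its underside.
- flask: Bystander: conical flask, 84 mm diameter, 153 mm high, loose; origin at the centre of its underside.
- beaker: Bystander: beaker, 75 mm diameter, 95 mm high, loose; origin at the centre of its underside.
- tips: Bystander: pipette tip box, 87 x 124 x 82 mm, loose; origin near the centre of its underside.
Mind the look-alikes: they are no part of the job. What is shaped like the lower but purple is not meant.

How it is judged:
On the way, in this order (a step that is already met when the one before it is completed fails the run):
1. the shutter is pulled out to its stop (over 42 of 45 mm) while the upper half is still well away from the lower half (value of joint shutter above 0.042 m and horizontal distance between upper and face above 0.1 m), for 0.2 s.
2. the upper half is on both dowels the right way round, down to the sprung pad or lower, shutter still out (horizontal distance between hole_big and dowel_big below 0.003 m and horizontal distance between hole_small and dowel_small below 0.003 m and angle between upper's own z axis and vertical below 0.06 rad and value of joint shutter above 0.041 m and z of upper in the frame of face below 0.009 m), for 0.2 s.
At the end, for the whole second after the job is handed in: Still held: each hole within 3 mm of its own dowel, tilt under 0.06 rad, gap between the faces under 1.5 mm, over 9 N between the halves, fingers on the upper half with over 3 N, all still, shutter out beyond 41 mm (horizontal distance between hole_big and dowel_big below 0.003 m and horizontal distance between hole_small and dowel_small below 0.003 m and angle between upper's own z axis and vertical below 0.06 rad and z of upper in the frame of face below 0.0015 m and value of joint shutter above 0.041 m and contact force between upper and lower above 9 N and contact force between the fingers and upper above 3 N and linear speed of upper below 0.02 m/s); the arm keeps its last pose, push and grip.
It fails at once if a bystander (timer, petri dish, tape roll, flask, beaker, tip box) is pushed more than 30 mm (distance of any of timer, dish, tape_roll, flask, beaker, tips from where it was at the start of the episode above 0.03 m).
It fails at once if a bystander is tipped over (angle between any of timer, dish, tape_roll, flask, beaker, tips's own z axis and vertical above 0.5 rad).
It also fails if it takes over 61 s, if anything falls off the work surface, if the arm or the gripper's body presses on something with over 40 N, if the wrist force passes 120 N, or if a joint passes its speed limit or range.

## Working session

There is one attempt and no reset: what is moved stays moved. The work goes in short steps, Python scripts to look and compute and a tool call to move; the robot and the scene stay as the last step left them, time stands still between calls to the robot, and variables do not carry over. Pictures are saved under pics/ and viewed, at most 10 in all, crops included, and the job is handed in when it is done.

Besides the shell and the picture viewer there is one more tool, called as name(argument=value, ...), one argument or row to a line, values as JSON. play_rows: Moves the arm, as the interface text tells. Shift numbers are shares of 150 mm and turn numbers shares of 30 degrees, none past 1 either way. Its arguments: {"type":"object","properties":{"series":{"type":"array","items":{"type":"array","items":{"type":"number"}}},"fingers":{"type":"number"},"squeeze":{"type":"number"}},"required":["series"]}

```bash
mkdir -p pics; ls; cat > h.py <<'E'
import numpy as np, cv2
from bench import status, vision, job, spotter, r
def cal(n):
    c=vision.calibration(n);K=np.array([[c["fx"],0,c["cx"]],[0,c["fy"],c["cy"]],[0,0,1.]])
    return K,np.array(c["rvec"],float).ravel(),np.array(c["tvec"],float).ravel()
def proj(n,P):
    K,rv,t=cal(n);return cv2.projectPoints(np.atleast_2d(np.array(P,float)),rv,t,K,None)[0][:,0]
def ray(n,uv,z):
    K,rv,t=cal(n);R=cv2.Rodrigues(rv)[0];c=-R.T@t
    d=(R.T@np.linalg.inv(K)@np.c_[np.atleast_2d(uv),np.ones(len(np.atleast_2d(uv)))].T).T
    return c+d*((z-c[2])/d[:,2])[:,None]
E
python3 - <<'E'
from h import *
np.set_printoptions(precision=4,suppress=True)
for n in("top","side"):
    cv2.imwrite(f"pics/{n}0.png",vision.camera(n))
    K,rv,t=cal(n);print(n,K[0,0],-cv2.Rodrigues(rv)[0].T@t)
    for o in("lower","upper","knob"):
        for b in spotter.boxes_of(n,o)[:4]:print(o,np.round(b["conf"],2),np.array(b["point"]),proj(n,b["point"])[0])
print(r.grasp_offset,status.read_state())
E
```

```text
pics
top 493.21432588349666 [ 0.4267 -0.0088  1.5235]
lower 0.91 [ 0.4539 -0.4309  0.0391] [470.1186 288.0035]
lower 0.65 [ 0.3521 -0.0888  0.017 ] [354.3902 318.8217]
lower 0.59 [ 0.5495 -0.0816  0.0434] [353.8046 252.9647]
lower 0.48 [0.6029 0.2289 0.0238] [252.5871 233.5319]
upper 0.68 [0.6083 0.2336 0.0221] [251.2181 231.8159]
knob 0.92 [ 0.4462 -0.4951  0.0517] [493.1522 291.1568]
knob 0.62 [ 0.5507 -0.1495  0.0515] [376.6776 252.9303]
side 588.266067940778 [ 0.9776 -0.5867  1.4265]
lower 0.74 [ 0.5645 -0.0942  0.0434] [308.7964 288.0588]
lower 0.58 [ 0.4662 -0.4398  0.0433] [187.5386 369.5376]
upper 0.81 [0.6141 0.2271 0.0221] [393.3782 218.4102]
knob 0.88 [ 0.446  -0.4925  0.0468] [165.451  381.3501]
knob 0.68 [ 0.5551 -0.1575  0.0535] [290.374  302.3891]
0.1635 {'time': 0.4, 'joint_positions': array([-1.3646,  0.3323, -0.0647,  1.4602,  0.0216,  1.3499, -0.0885]), 'joint_vel': array([-0.0005, -0.002 ,  0.0017, -0.002 ,  0.0008,  0.0017,  0.0007]), 'joint_torque': array([ -0.0006, -62.2367,   0.0247, -38.9673,  -0.0611,   0.0335,
         0.    ]), 'ee_pos': array([0.1417, 0.6087, 0.4046]), 'eef_rot': array([ 0.1141,  0.9935, -0.0001, -0.    ]), 'ft_force': array([-0.1593, -0.7937, -0.3442]), 'torque': array([-0.0002,  0.0278,  0.0243]), 'grip_force': 0.0, 'width': 0.0874522529313629}
```

View pics/top0.png

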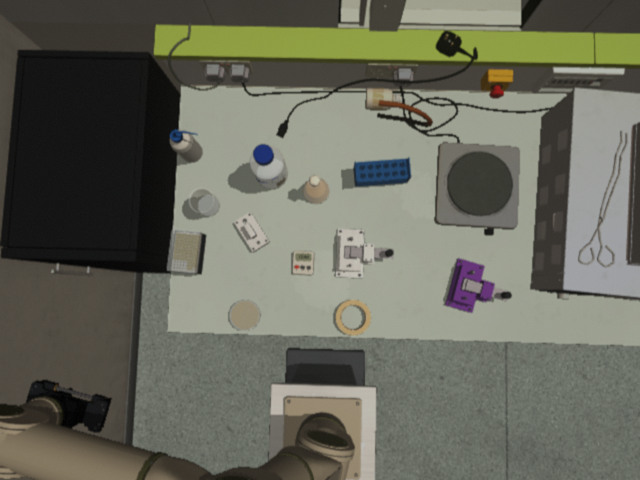

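View pics/side0.png

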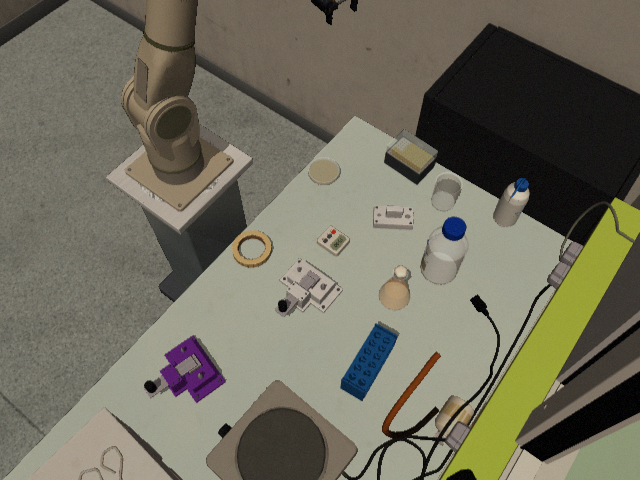

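White lower half at about (350,253) in top, with its knob at (388,253). The purple look-alike is at (470,287). The white one is aluminium and fits the description. The upper half is at (251,232). I'll enlarge one crop to confirm.

```bash
python3 - <<'E'
from h import *
a=cv2.imread("pics/top0.png")[205:300,225:405];b=cv2.imread("pics/side0.png")[195:325,265:425]
a=cv2.resize(a,None,fx=4.4,fy=4.4,interpolation=cv2.INTER_CUBIC)
cv2.imwrite("pics/c_top.png",a);b=cv2.resize(b,None,fx=4.5,fy=4.5,interpolation=cv2.INTER_CUBIC);cv2.imwrite("pics/c_side.png",b)
E
```

```text
(no output)
```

View pics/c_top.png

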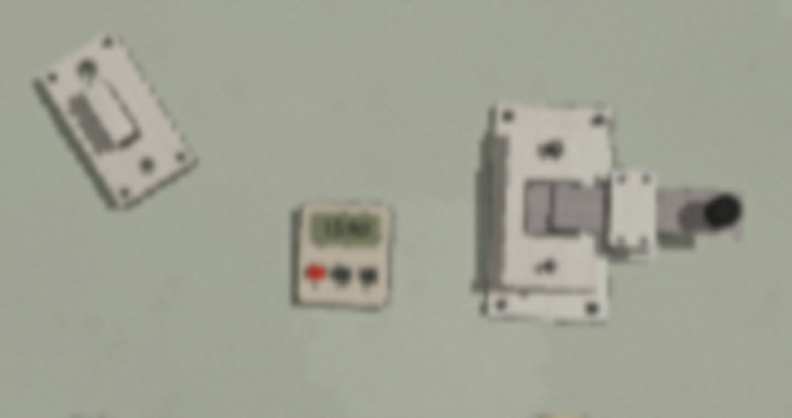

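View pics/c_side.png

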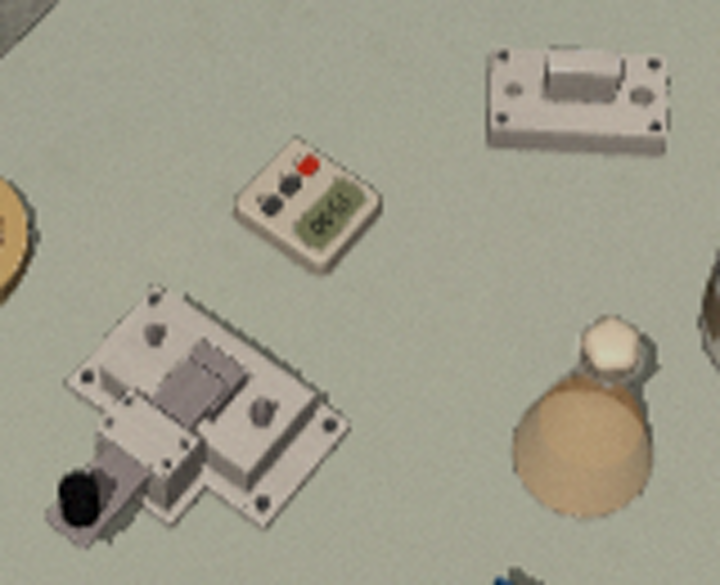

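The white half at crop (550,210) is the real lower: thick dowel at (550,150) toward world +x, shutter nearly in, knob at (722,212). The upper's big hole is at (87,68) and its small hole at (147,163), so its yaw is about +0.56. Next I'll fit poses to the network masks.

```bash
cat >> h.py <<'E'
from scipy.optimize import minimize
from scipy.spatial.transform import Rotation as Ro
def box(x0,x1,y0,y1,z0,z1):return np.array([[x,y,z] for x in(x0,x1) for y in(y0,y1) for z in(z0,z1)])/1000
def cyl(x,y,rad,z0,z1):
    a=np.linspace(0,2*np.pi,24);return np.array([[x+rad*np.cos(t),y+rad*np.sin(t),z] for t in a for z in(z0,z1)])/1000
UP=lambda s:[box(-55,55,-30,30,0,24),box(-22,22,-9,9,24,60)]
LO=lambda s:[box(-75,75,-42,42,0,10),box(-55,55,-32,32,10,40),box(-26,26,-70,-38,0,58),box(-15,15,-105-s,-60,47,52),cyl(0,-105-s,11,52,89),cyl(40,0,5,40,58),cyl(-40,0,3,40,58)]
S=8
def sil(n,parts,p,z0=0,roi=None):
    u0,v0,w,h=roi;im=np.zeros((h*S,w*S),np.uint8)
    R=Ro.from_euler('z',p[2]).as_matrix()
    for P in parts:
        q=proj(n,P@R.T+[p[0],p[1],z0]);q=(q+0.5-[u0,v0])*S-0.5
        cv2.fillConvexPoly(im,cv2.convexHull(np.round(q*16).astype(np.int32)),255,shift=4)
    return cv2.resize(im,(w,h),interpolation=cv2.INTER_AREA)/255.
def fit(masks,model,p0,s0=None,z0=0):
    rois={}
    for n,m in masks.items():
        v,u=np.nonzero(m);rois[n]=(u.min()-12,v.min()-12,np.ptp(u)+25,np.ptp(v)+25)
    def cost(p):
        c=0
        for n,m in masks.items():
            u,v,w,h=rois[n];c+=np.abs(sil(n,model(p[3]*1000 if s0 is not None else 0),p,z0,rois[n])-m[v:v+h,u:u+w]).sum()/m.sum()
        return c
    x0=np.array(list(p0)+([s0] if s0 is not None else []))
    sim=np.vstack([x0]+[x0+d for d in np.diag([.012,.012,.12,.01][:len(x0)])])
    for _ in range(2):
        o=minimize(cost,x0,method="Nelder-Mead",options=dict(initial_simplex=sim,xatol=1e-4,fatol=1e-4));x0=o.x
        sim=np.vstack([x0]+[x0+d for d in np.diag([-.004,-.004,.05,.004][:len(x0)])])
    return o.x,o.fun
def region(n,o,near):
    best=None
    for q in spotter.regions_of(n,o):
        v,u=np.nonzero(q["pixels"]);d=np.hypot(u.mean()-near[0],v.mean()-near[1])
        if d<35 and (best is None or q["conf"]>best[1]):best=(q["pixels"],q["conf"])
    return best
E
python3 - <<'E'
from h import *
np.set_printoptions(precision=4,suppress=True)
for n in("top","side"):vision.camera(n)
for o,m,g,s0,near in(("upper",UP,[.607,.23,.56],None,{"top":(251,232),"side":(393,218)}),("lower",LO,[.55,-.085,0.],.003,{"top":(354,253),"side":(309,288)})):
    M={}
    for n in("top","side"):
        b=region(n,o,near[n])
        if b:M[n]=b[0].astype(float);print(o,n,b[1],b[0].sum())
    for k in [[n] for n in M]+[list(M)]:
        print(k,*fit({n:M[n] for n in k},m,g,s0))
    np.save(f"{o}_masks.npy",M,allow_pickle=True)
E
```

```text
upper top 0.89 699
['top'] [0.6086 0.2344 0.5985] 0.05978849336587282
['top'] [0.6086 0.2344 0.5985] 0.05978849336587282
lower top 0.76 1765
lower side 0.61 2193
['top'] [ 0.5506 -0.0703 -0.0081  0.0083] 0.057034938621340896
['side'] [ 0.551  -0.0698 -0.0069  0.0121] 0.05489480790036033Traceback (most recent call last):
  File "<stdin>", line 10, in <module>
  File "h.py", line 39, in fit
    o=minimize(cost,x0,method="Nelder-Mead",options=dict(initial_simplex=sim,xatol=1e-4,fatol=1e-4));x0=o.x
    res = _minimize_neldermead(fun, x0, args, callback, bounds=bounds,
                               **options)
    fxr = func(xr)
    fx = function(np.copy(x), *(wrapper_args + args))
  File "h.py", line 34, in cost
    u,v,w,h=rois[n];c+=np.abs(sil(n,model(p[3]*1000 if s0 is not None else 0),p,z0,rois[n])-m[v:v+h,u:u+w]).sum()/m.sum()
                              ~~~^^^^^^^^^^^^^^^^^^^^^^^^^^^^^^^^^^^^^^^^^^^^^^^^^^^^^^^^^^
  File "h.py", line 24, in sil
    q=proj(n,P@R.T+[p[0],p[1],z0]);q=(q+0.5-[u0,v0])*S-0.5
  File "h.py", line 7, in proj
    K,rv,t=cal(n);return cv2.projectPoints(np.atleast_2d(np.array(P,float)),rv,t,K,None)[0][:,0]
           ~~~^^^
  File "h.py", line 4, in cal
    c=vision.calibration(n);K=np.array([[c["fx"],0,c["cx"]],[0,c["fy"],c["cy"]],[0,0,1.]])
ValueError: time passes only in moves, steps and waits
```

```bash
cat >> h.py <<'E'
import functools
cal=functools.cache(cal)
def plan(goals,start=None,wps=1):
    """goals: list of (xyz_tcp, tool-y angle deg); prints one row per call, tool pointing down"""
    st=status.read_state();p=np.array(st["ee_pos"]);R=Ro.from_quat(st["eef_rot"])
    for g,a in goals:
        G=down(a);n=max(1,int(np.ceil(np.linalg.norm((R.inv()*G).as_rotvec())/np.radians(29.5)-1e-6)),int(np.ceil(np.abs(R.inv().apply(np.array(g)-p)).max()/.149-1e-6)))
        dp=(np.array(g)-p)/n;dr=(R.inv()*G).as_rotvec()/n
        for i in range(n):
            print(np.round(np.r_[R.inv().apply(dp)/.15,dr/np.radians(30)],3).tolist(), "rows>=%.1f"%max(np.linalg.norm(dp)/.05,np.linalg.norm(np.degrees(dr))/8.59))
            R=R*Ro.from_rotvec(dr);p=p+dp
def down(a):
    a=np.radians(a);y=np.array([np.cos(a),np.sin(a),0]);z=np.array([0,0,-1.])
    return Ro.from_matrix(np.c_[np.cross(y,z),y,z])
E
python3 - <<'E'
from h import *
np.set_printoptions(precision=4,suppress=True)
M=np.load("lower_masks.npy",allow_pickle=True) if 0 else None
print("knobtop",ray("top",[[225+722/4.4-.4,205+211/4.4-.4]],.089),ray("side",[[265+80/4.5-.4,195+485/4.5-.4]],.089))
print("flask top",ray("top",[[315,181]],.153),"tips",ray("top",[[187,252]],.08),"beaker",ray("top",[[205,203]],.05))
print("holes(top)",ray("top",[[225+87/4.4,205+68/4.4],[225+147/4.4,205+163/4.4]],.024))
print("dowels(top) tips",ray("top",[[225+550/4.4,205+148/4.4],[225+545/4.4,205+266/4.4]],.05))
s=status.read_state();print(s["time"])
plan([([.45,.30,.405],40),([.5495,-.186,.40],0),([.5495,-.186,.2385],0)])
E
```

```text
knobtop [[ 0.5495 -0.1808  0.089 ]] [[ 0.5504 -0.1805  0.089 ]]
flask top [[0.7417 0.0377 0.153 ]] tips [[0.5366 0.4115 0.08  ]] beaker [[0.6895 0.3733 0.05  ]]
holes(top) [[0.6428 0.2546 0.024 ]
 [0.5771 0.2099 0.024 ]]
dowels(top) tips [[ 0.5918 -0.069   0.05  ]
 [ 0.5111 -0.0673  0.05  ]]
0.7
[-0.823, -0.513, -0.0, 0.0, -0.0, 0.41] rows>=2.9
[-0.913, -0.326, -0.0, 0.0, -0.0, 0.41] rows>=2.9
[-0.961, -0.124, -0.0, 0.0, -0.0, 0.41] rows>=2.9
[-0.969, -0.525, 0.011, 0.0, 0.0, 0.444] rows>=3.3
[-1.064, -0.287, 0.011, 0.0, 0.0, 0.444] rows>=3.3
[-1.102, -0.034, 0.011, 0.0, 0.0, 0.444] rows>=3.3
[-0.0, 0.0, 0.538, -0.0, -0.0, 0.0] rows>=1.6
[-0.0, 0.0, 0.538, -0.0, -0.0, 0.0] rows>=1.6
```

play_rows(
  series=[
    [-0.41,-0.26,0,0,0,0.2],
    [-0.82,-0.51,0,0,0,0.41],
    [-0.82,-0.51,0,0,0,0.41],
  ],
  fingers=1,
)

```text
time: 1.0
ee_pos: [0.2457, 0.5046, 0.4048]
eef_rot: [0.222, 0.975, 0.0, 0.0]
ft_force: [0.6, -0.5, 0.1]
width: 0.0868
grip_force: 0.0
```

play_rows(
  series=[
    [-0.46,-0.16,0,0,0,0.2],
    [-0.91,-0.33,0,0,0,0.41],
    [-0.91,-0.33,0,0,0,0.41],
  ],
)

```text
time: 1.3
ee_pos: [0.3478, 0.4009, 0.4051]
eef_rot: [0.325, 0.946, 0.0, 0.0]
ft_force: [-0.2, -0.6, -0.4]
width: 0.0871
grip_force: 0.0
```

play_rows(
  series=[
    [-0.33,-0.04,0,0,0,0.13],
    [-0.65,-0.08,0,0,0,0.27],
    [-0.96,-0.12,0,0,0,0.41],
    [-0.96,-0.12,0,0,0,0.41],
  ],
)

```text
time: 1.7
ee_pos: [0.4534, 0.2948, 0.4051]
eef_rot: [0.428, 0.904, -0.0, 0.001]
ft_force: [-0.8, -0.4, -0.4]
width: 0.0871
grip_force: 0.0
```

```bash
python3 - <<'E'
from h import *
s=status.read_state();print(s["time"],s["ee_pos"],s["joint_positions"])
plan([([.51,.05,.40],16),([.5495,-.182,.40],0),([.5495,-.182,.2385],0)])
E
```

```text
1.7 [0.45344254 0.29482767 0.40514227] [-0.91776051  0.14156768  0.28335939  1.70017825 -0.03829898  1.30468081
  0.05861002]
[-0.751, -0.371, 0.019, 0.001, 0.002, 0.388] rows>=2.5
[-0.81, -0.212, 0.018, 0.001, 0.002, 0.388] rows>=2.5
[-0.78, -0.087, -0.0, -0.0, -0.0, 0.267] rows>=2.4
[-0.784, 0.023, -0.0, -0.0, -0.0, 0.267] rows>=2.4
[0.0, 0.0, 0.538, -0.0, -0.0, -0.0] rows>=1.6
[0.0, 0.0, 0.538, -0.0, -0.0, -0.0] rows>=1.6
```

play_rows(
  series=[
    [-0.25,-0.12,0,0,0,0.13],
    [-0.5,-0.25,0.02,0,0,0.26],
    [-0.75,-0.37,0.02,0,0,0.39],
    [-0.75,-0.37,0.02,0,0,0.39],
  ],
)

```text
time: 2.1
ee_pos: [0.4803, 0.1733, 0.4022]
eef_rot: [0.517, 0.856, -0.0, 0.001]
ft_force: [-0.5, 0.3, -0.0]
width: 0.0871
grip_force: 0.0
```

play_rows(
  series=[
    [-0.27,-0.07,0,0,0,0.13],
    [-0.54,-0.14,0.02,0,0,0.26],
    [-0.81,-0.21,0.02,0,0,0.39],
    [-0.81,-0.21,0.02,0,0,0.39],
  ],
)

```text
time: 2.5
ee_pos: [0.5095, 0.0517, 0.3992]
eef_rot: [0.601, 0.799, -0.0, 0.001]
ft_force: [-0.2, -0.4, 0.2]
width: 0.0875
grip_force: 0.0
```

play_rows(
  series=[
    [-0.26,-0.03,0,0,0,0.09],
    [-0.52,-0.06,0,0,0,0.18],
    [-0.78,-0.09,0,0,0,0.27],
    [-0.78,-0.09,0,0,0,0.27],
  ],
)

```text
time: 2.9
ee_pos: [0.5293, -0.0636, 0.3991]
eef_rot: [0.656, 0.755, -0.0, 0.001]
ft_force: [0.8, 0.2, 0.2]
width: 0.0871
grip_force: 0.0
```

play_rows(
  series=[
    [-0.26,0.01,0,0,0,0.09],
    [-0.52,0.02,0.2,0,0,0.18],
    [-0.78,0.02,0.5,0,0,0.27],
    [-0.78,0.02,0.5,0,0,0.27],
    [-0.78,0.02,0.5,0,0,0.27],
  ],
)

```text
time: 3.4
ee_pos: [0.5494, -0.174, 0.3223]
eef_rot: [0.705, 0.71, -0.001, -0.001]
ft_force: [0.8, 0.2, -0.1]
width: 0.0871
grip_force: 0.0
```

```bash
python3 - <<'E'
from h import *
s=status.read_state();print(s["time"],s["ee_pos"],s["joint_positions"])
plan([([.5497,-.182,.240],-.4)])
a=vision.camera("side")[230:330,230:370];cv2.imwrite("pics/k.png",cv2.resize(a,None,fx=4,fy=4))
E
```

```text
3.4 [ 0.54939012 -0.17400605  0.32229488] [-0.33929184  0.33270853  0.68696823  1.72884599 -0.22660985  1.16405208
  0.41861393]
[-0.053, 0.003, 0.549, -0.006, -0.0, 0.026] rows>=1.7
```

View pics/k.png

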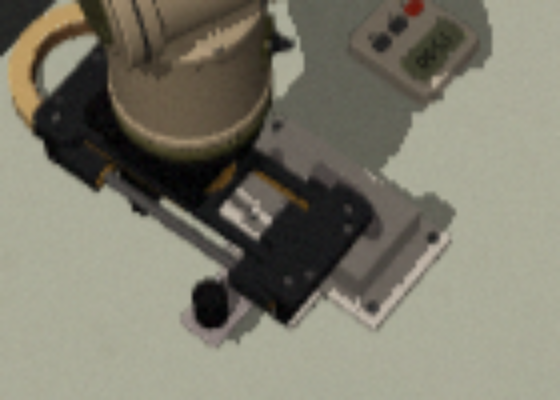

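The gripper hovers over the knob (crop (210,300)) with its long axis along the lower's x, and nothing is in the way. Going down to pinch.

play_rows(
  series=[
    [-0.05,0,0.2,0,0,0.03],
    [-0.05,0,0.4,0,0,0.03],
    [-0.05,0,0.55,0,0,0.03],
    [-0.05,0,0.55,0,0,0.03],
  ],
)

```text
time: 3.85
ee_pos: [0.5496, -0.1791, 0.2399]
eef_rot: [0.709, 0.705, -0.0, -0.002]
ft_force: [-0.5, -0.4, 0.2]
width: 0.087
grip_force: 0.0
```

play_rows(
  series=[
    [0,0,0,0,0,0],
    [0,0,0,0,0,0],
    [0,0,0,0,0,0],
    [0,0,0,0,0,0],
    [0,0,0,0,0,0],
  ],
  fingers=-1,
  squeeze=25,
)

```text
time: 4.35
ee_pos: [0.5497, -0.1818, 0.2417]
eef_rot: [0.71, 0.704, 0.0, 0.0]
ft_force: [0.1, 0.0, 0.3]
width: 0.0548
grip_force: 0.0
```

play_rows(
  series=[
    [0,0,0,0,0,0],
    [0,0,0,0,0,0],
    [0,0,0,0,0,0],
  ],
)

```text
time: 4.65
ee_pos: [0.5495, -0.1818, 0.2412]
eef_rot: [0.71, 0.704, -0.0, -0.0]
ft_force: [-0.6, 0.1, -0.2]
width: 0.0309
grip_force: 0.0
```

play_rows(
  series=[
    [0,0,0,0,0,0],
    [0,0,0,0,0,0],
    [0,0,0,0,0,0],
    [0,0,0,0,0,0],
  ],
)

```text
time: 5.05
ee_pos: [0.5503, -0.1817, 0.2413]
eef_rot: [0.71, 0.704, 0.001, 0.001]
ft_force: [6.2, -1.1, -5.4]
width: 0.0213
grip_force: 25.0
```

play_rows(
  series=[
    [-0.04,0,0,0,0,0],
    [-0.08,0,0,0,0,0],
    [-0.12,0,0,0,0,0],
    [-0.16,0,0,0,0,0],
    [-0.2,0,0,0,0,0],
  ],
)

```text
time: 5.55
ee_pos: [0.5501, -0.2107, 0.2412]
eef_rot: [0.71, 0.705, 0.001, -0.0]
ft_force: [3.2, 5.0, -0.4]
width: 0.0214
grip_force: 25.0
```

play_rows(
  series=[
    [-0.03,0,0,0,0,0],
    [-0.05,0,0,0,0,0],
    [-0.06,0,0,0,0,0],
    [-0.07,0,0,0,0,0],
    [-0.07,0,0,0,0,0],
  ],
)

```text
time: 6.05
ee_pos: [0.5501, -0.2201, 0.2412]
eef_rot: [0.709, 0.705, 0.002, -0.001]
ft_force: [1.9, 9.3, 2.9]
width: 0.0213
grip_force: 25.0
```

play_rows(
  series=[
    [-0.01,0,0,0,0,0],
    [-0.02,0,0,0,0,0],
    [-0.03,0,0,0,0,0],
    [-0.03,0,0,0,0,0],
  ],
)

```text
time: 6.45
ee_pos: [0.5505, -0.2214, 0.2411]
eef_rot: [0.708, 0.706, 0.003, -0.004]
ft_force: [-2.4, 23.2, 10.4]
width: 0.0212
grip_force: 25.0
```

The force ramp to 23 N shows the shutter is at its stop. I'll relax, release, and go up.

play_rows(
  series=[
    [0.03,0,0,0,0,0],
    [0.03,0,0,0,0,0],
  ],
)

```text
time: 6.65
ee_pos: [0.5501, -0.22, 0.2412]
eef_rot: [0.709, 0.705, 0.001, -0.001]
ft_force: [2.1, 9.0, 1.0]
width: 0.0208
grip_force: 25.0
```

play_rows(
  series=[
    [0,0,0,0,0,0],
    [0,0,0,0,0,0],
    [0,0,0,0,0,0],
    [0,0,0,0,0,0],
    [0,0,0,0,0,0],
  ],
  fingers=1,
)

```text
time: 7.15
ee_pos: [0.5491, -0.2226, 0.2412]
eef_rot: [0.71, 0.704, -0.0, 0.0]
ft_force: [-0.3, 0.9, 0.8]
width: 0.053
grip_force: 0.0
```

play_rows(
  series=[
    [0,0,-0.25,0,0,0],
    [0,0,-0.55,0,0,0],
    [0,0,-0.9,0,0,0],
    [0,0,-0.9,0,0,0],
    [0,0,-0.9,0,0,0],
  ],
)

```text
time: 7.65
ee_pos: [0.5493, -0.2226, 0.3774]
eef_rot: [0.71, 0.704, 0.001, 0.001]
ft_force: [-1.0, 0.2, -0.7]
width: 0.0857
grip_force: 0.0
```

```bash
python3 - <<'E'
from h import *
np.set_printoptions(precision=4,suppress=True)
s=status.read_state();print(s["time"],s["ee_pos"],s["joint_positions"])
plan([([.56,.02,.38],-25),([.6086,.2344,.33],-55.7),([.6086,.2344,.2105],-55.7)])
vision.camera("side");b=region("side","upper",(393,218))
if b is not None:print(b[1],fit({"side":b[0].astype(float)},UP,[.607,.23,.59]))
E
```

```text
7.65 [ 0.5493 -0.2226  0.3774] [-0.2728  0.3238  0.7196  1.623  -0.222   1.2758  0.4764]
[0.809, 0.028, -0.009, 0.003, -0.0, 0.408] rows>=2.4
[0.797, -0.144, -0.009, 0.003, -0.0, 0.408] rows>=2.4
[0.716, -0.155, 0.167, 0.0, 0.0, 0.512] rows>=2.3
[0.65, -0.339, 0.167, 0.0, 0.0, 0.512] rows>=2.3
[0.0, 0.0, 0.797, -0.0, 0.0, 0.0] rows>=2.4
0.7 (array([0.6073, 0.2351, 0.6029]), np.float64(0.04912258119878149))
```

play_rows(
  series=[
    [0.27,0.01,0,0,0,0.13],
    [0.54,0.02,0,0,0,0.27],
    [0.81,0.03,0,0,0,0.41],
    [0.81,0.03,0,0,0,0.41],
  ],
)

```text
time: 8.15
ee_pos: [0.5553, -0.0942, 0.3741]
eef_rot: [0.78, 0.626, -0.001, -0.002]
ft_force: [0.0, -0.7, -0.2]
width: 0.0868
grip_force: 0.0
```

play_rows(
  series=[
    [0.27,-0.05,0,0,0,0.13],
    [0.54,-0.1,0,0,0,0.27],
    [0.8,-0.14,0,0,0,0.41],
    [0.8,-0.14,0,0,0,0.41],
  ],
)

```text
time: 8.55
ee_pos: [0.5608, 0.0271, 0.3742]
eef_rot: [0.842, 0.539, -0.001, -0.001]
ft_force: [-0.1, -0.6, -0.0]
width: 0.0872
grip_force: 0.0
```

play_rows(
  series=[
    [0.24,-0.05,0,0,0,0.17],
    [0.48,-0.1,0.1,0,0,0.34],
    [0.72,-0.16,0.17,0,0,0.51],
    [0.72,-0.16,0.17,0,0,0.51],
  ],
)

```text
time: 8.95
ee_pos: [0.5844, 0.1344, 0.347]
eef_rot: [0.907, 0.422, -0.002, -0.001]
ft_force: [-0.6, -0.8, 0.2]
width: 0.0872
grip_force: 0.0
```

play_rows(
  series=[
    [0.22,-0.11,0.05,0,0,0.17],
    [0.43,-0.22,0.1,0,0,0.34],
    [0.65,-0.34,0.17,0,0,0.51],
    [0.65,-0.34,0.17,0,0,0.51],
    [0.65,-0.34,0.17,0,0,0.51],
  ],
)

```text
time: 9.45
ee_pos: [0.6092, 0.236, 0.3234]
eef_rot: [0.955, 0.296, -0.001, 0.001]
ft_force: [0.8, -1.1, 0.0]
width: 0.0869
grip_force: 0.0
```

```bash
python3 - <<'E'
from h import *
np.set_printoptions(precision=4,suppress=True)
s=status.read_state();print(s["time"],s["ee_pos"],s["joint_positions"])
plan([([.608,.2347,.2105],-55.6)])
E
```

```text
9.45 [0.6092 0.236  0.3234] [-0.9052  0.5069  0.6414  1.5099 -0.3114  1.2319 -1.1894]
[-0.009, 0.002, 0.752, 0.001, 0.006, 0.001] rows>=2.3
```

play_rows(
  series=[
    [-0.01,0,0.25,0,0,0],
    [-0.01,0,0.5,0,0,0],
    [-0.01,0,0.75,0,0,0],
    [-0.01,0,0.75,0,0,0],
  ],
)

```text
time: 9.85
ee_pos: [0.6064, 0.2326, 0.2079]
eef_rot: [0.956, 0.294, -0.004, 0.001]
ft_force: [-0.9, -0.1, -0.1]
width: 0.0868
grip_force: 0.0
```

play_rows(
  series=[
    [0,0,0,0,0,0],
    [0,0,0,0,0,0],
    [0,0,0,0,0,0],
    [0,0,0,0,0,0],
    [0,0,0,0,0,0],
  ],
  fingers=-1,
  squeeze=50,
)

```text
time: 10.35
ee_pos: [0.6083, 0.2354, 0.2136]
eef_rot: [0.956, 0.295, 0.001, -0.0]
ft_force: [-0.6, -0.2, -0.3]
width: 0.0548
grip_force: 0.0
```

play_rows(
  series=[
    [0,0,0,0,0,0],
    [0,0,0,0,0,0],
    [0,0,0,0,0,0],
    [0,0,0,0,0,0],
    [0,0,0,0,0,0],
  ],
)

```text
time: 10.85
ee_pos: [0.6082, 0.2351, 0.2127]
eef_rot: [0.956, 0.295, 0.0, 0.0]
ft_force: [1.2, -0.0, -0.3]
width: 0.0177
grip_force: 50.0
```

play_rows(
  series=[
    [0,0,0,0,0,0],
    [0,0,0,0,0,0],
    [0,0,0,0,0,0],
    [0,0,0,0,0,0],
    [0,0,0,0,0,0],
  ],
)

```text
time: 11.35
ee_pos: [0.6082, 0.2352, 0.2128]
eef_rot: [0.956, 0.295, 0.0, 0.0]
ft_force: [0.5, -0.7, -1.0]
width: 0.0175
grip_force: 50.0
```

play_rows(
  series=[
    [0,0,-0.2,0,0,0],
    [0,0,-0.5,0,0,0],
    [0,0,-0.8,0,0,0],
    [0,0,-0.97,0,0,0],
    [0,0,-0.97,0,0,0],
  ],
)

```text
time: 11.85
ee_pos: [0.6088, 0.2353, 0.3623]
eef_rot: [0.956, 0.295, 0.003, -0.001]
ft_force: [0.5, -0.8, -2.7]
width: 0.0176
grip_force: 50.0
```

```bash
python3 - <<'E'
from h import *
np.set_printoptions(precision=4,suppress=True)
s=status.read_state();print(s["time"],s["ee_pos"],s["ft_force"],s["width"],np.degrees(2*np.arctan2(s["eef_rot"][1],s["eef_rot"][0])))
plan([([.5508,-.0705,.345],-90.43)])
E
```

```text
11.85 [0.6088 0.2353 0.3623] [ 0.4759 -0.7937 -2.723 ] 0.017626474987966222 34.297377356828484
[-0.735, 0.733, 0.053, -0.002, -0.006, 0.579] rows>=3.1
[-0.482, 0.919, 0.056, -0.002, -0.006, 0.579] rows>=3.1
```

play_rows(
  series=[
    [-0.2,0.2,0,0,0,0.15],
    [-0.4,0.4,0.02,0,0,0.3],
    [-0.6,0.6,0.04,0,0,0.45],
    [-0.74,0.73,0.05,0,0,0.58],
    [-0.74,0.73,0.05,0,0,0.58],
  ],
)

```text
time: 12.35
ee_pos: [0.5769, 0.0771, 0.3493]
eef_rot: [0.99, 0.142, -0.001, 0.001]
ft_force: [-0.2, 0.0, -3.2]
width: 0.0179
grip_force: 50.0
```

play_rows(
  series=[
    [-0.13,0.25,0,0,0,0.15],
    [-0.26,0.5,0.02,0,0,0.3],
    [-0.38,0.73,0.04,0,0,0.45],
    [-0.48,0.92,0.06,0,0,0.58],
    [-0.48,0.92,0.06,0,0,0.58],
  ],
)

```text
time: 12.85
ee_pos: [0.5477, -0.0752, 0.3405]
eef_rot: [1.0, -0.009, -0.001, 0.001]
ft_force: [0.4, -0.5, -2.7]
width: 0.0177
grip_force: 50.0
```

play_rows(
  series=[
    [0,0,0,0,0,0],
    [0,0,0,0,0,0],
    [0,0,0,0,0,0],
  ],
)

```text
time: 13.15
ee_pos: [0.5496, -0.0692, 0.3413]
eef_rot: [1.0, -0.003, -0.0, -0.0]
ft_force: [0.1, -0.1, -2.2]
width: 0.0177
grip_force: 50.0
```

```bash
python3 - <<'E'
from h import *
np.set_printoptions(precision=4,suppress=True)
s=status.read_state();print(s["time"],s["ee_pos"],s["eef_rot"],s["ft_force"],s["width"])
plan([([.5508,-.0705,.290],-90.43)])
for n in("side","top"):
    a=vision.camera(n);cv2.imwrite(f"pics/h_{n}.png",a)
    for o in("upper","lower","knob","hole_big","dowel_big"):
        for b in spotter.boxes_of(n,o)[:3]:print(n,o,np.round(b["conf"],2),np.array(b["point"]),proj(n,b["point"])[0])
a=cv2.imread("pics/h_side.png")[210:350,225:385];cv2.imwrite("pics/h_c.png",cv2.resize(a,None,fx=4.2,fy=4.2,interpolation=cv2.INTER_CUBIC))
E
```

```text
13.15 [ 0.5496 -0.0692  0.3413] [ 1.     -0.0031 -0.0003 -0.0001] [ 0.1455 -0.0642 -2.1548] 0.01774584509234428
[0.008, 0.009, 0.342, -0.0, 0.001, 0.003] rows>=1.0
side upper 0.97 [ 0.5811 -0.0782  0.152 ] [317.5546 268.1623]
side lower 0.63 [ 0.4654 -0.4401  0.0425] [187.2731 369.5377]
side knob 0.87 [ 0.5516 -0.1911  0.0533] [280.8638 311.443 ]
side knob 0.6 [ 0.4461 -0.4963  0.0475] [164.2648 382.5554]
side hole_big 0.95 [ 0.5809 -0.0799  0.1508] [317.0626 268.8377]
side dowel_big 0.61 [ 0.5639 -0.1028  0.0391] [306.5869 291.0375]
side dowel_big 0.57 [ 0.4629 -0.4402  0.0407] [186.6323 369.1787]
side dowel_big 0.49 [0.5348 0.0705 0.0191] [337.409  242.4794]
top lower 0.75 [ 0.454  -0.433   0.0397] [470.8828 287.9867]
top lower 0.49 [ 0.5465 -0.2093  0.053 ] [396.7741 254.8093]
top lower 0.41 [0.5314 0.4178 0.0815] [184.6245 253.6596]
top knob 0.82 [ 0.4477 -0.4984  0.0546] [494.5993 290.6726]
top dowel_big 0.76 [ 0.4531 -0.4309  0.0419] [470.3876 288.2628]
top dowel_big 0.57 [ 0.5502 -0.2129  0.0483] [397.7782 253.7304]
```

View pics/h_c.png

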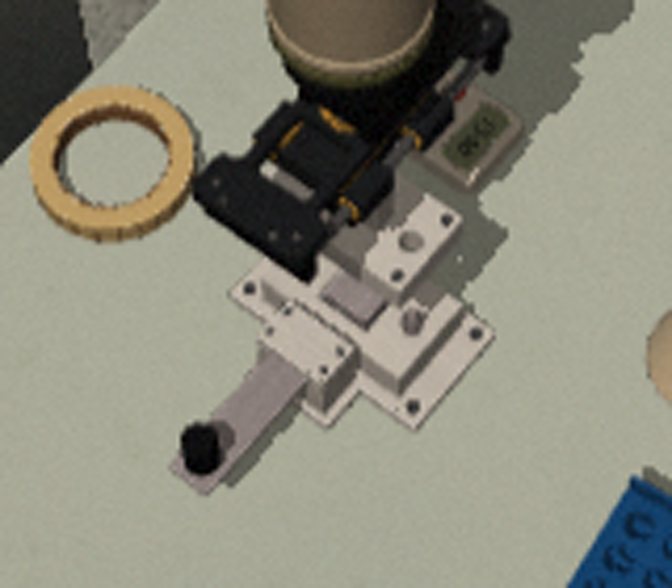

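The shutter is out (knob at crop (200,447)), and the upper hangs level over the face with its big hole (411,240) above the thick dowel (411,320). Now checking the in-hand offset against the lower in the same picture.

```bash
python3 - <<'E'
from h import *
np.set_printoptions(precision=4,suppress=True)
s=status.read_state();p=s["ee_pos"];zu=p[2]-.2128
yaw=2*np.arctan2(s["eef_rot"][1],s["eef_rot"][0]);print("yaw",yaw,zu)
R=lambda t:np.array([[np.cos(t),-np.sin(t)],[np.sin(t),np.cos(t)]])
px=lambda c:np.array(c)/4.2+[225,210]-.4
# upper plate top: hole, right corner, bottom corner (+x edge)
h=ray("side",[px((411,241)),px((464,208)),px((398,292)),px((447,219)),px((397,276))],zu+.024)[:,:2]
print("in upper frame (TCP centred)",(h-p[:2])@R(yaw))
# lower: block top +x edge corners, base corners
l=ray("side",[px((466,309)),px((401,375))],.04)[:,:2];b=ray("side",[px((494,334)),px((415,430))],.01)[:,:2]
d=ray("side",[px((411,312))],.058)[:,:2]
L=np.array([.5508,-.0705]);print("lower block",(l-L)@R(-.0075),"base",(b-L)@R(-.0075),"dowel tip",(d-L)@R(-.0075))
m=region("side","upper",(317,268));print(m and m[0].sum())
E
```

```text
yaw -0.008931609250494325 0.12892339453934398
in upper frame (TCP centred) [[ 0.0396  0.0023]
 [ 0.0506  0.0383]
 [ 0.0538 -0.028 ]
 [ 0.0472  0.0265]
 [ 0.047  -0.0204]]
lower block [[ 0.0591  0.0313]
 [ 0.0547 -0.0285]] base [[ 0.0755  0.0401]
 [ 0.076  -0.0418]] dowel tip [[0.0386 0.002 ]]
542
```

play_rows(
  series=[
    [0,0,0.12,0,0,0],
    [0.01,0.01,0.24,0,0,0],
    [0.01,0.01,0.34,0,0,0],
    [0.01,0.01,0.34,0,0,0],
    [0.01,0.01,0.34,0,0,0],
  ],
)

```text
time: 14.3
ee_pos: [0.5509, -0.0723, 0.2909]
eef_rot: [1.0, -0.005, -0.0, 0.0]
ft_force: [-0.1, 0.0, -3.1]
width: 0.0176
grip_force: 50.0
```

play_rows(
  series=[
    [0,0,0,0,0,0],
    [0,0,0,0,0,0],
    [0,0,0,0,0,0],
  ],
)

```text
time: 14.6
ee_pos: [0.551, -0.0722, 0.2913]
eef_rot: [1.0, -0.004, 0.0, -0.0]
ft_force: [0.4, 0.0, -2.8]
width: 0.0177
grip_force: 50.0
```

```bash
python3 - <<'E'
from h import *
np.set_printoptions(precision=4,suppress=True)
s=status.read_state();print(s["time"],s["ee_pos"],s["eef_rot"],s["ft_force"],s["torque"])
plan([([.5510,-.0705,.266],-90.43)])
E
```

```text
14.6 [ 0.551  -0.0722  0.2913] [ 1.     -0.0044  0.0004 -0.0002] [ 0.3553  0.009  -2.7744] [-0.0418  0.183   0.0266]
[0.0, -0.011, 0.168, -0.001, -0.002, -0.002] rows>=0.5
```

Baseline force is −2.8 N (weight). Descending slowly over the cones.

play_rows(
  series=[
    [0,-0.01,0.04,0,0,0],
    [0,-0.01,0.07,0,0,0],
    [0,-0.01,0.1,0,0,0],
    [0,-0.01,0.12,0,0,0],
    [0,-0.01,0.12,0,0,0],
  ],
)

```text
time: 15.1
ee_pos: [0.5506, -0.0707, 0.2721]
eef_rot: [1.0, -0.004, -0.0, 0.0]
ft_force: [-0.3, 0.7, -2.6]
width: 0.0175
grip_force: 50.0
```

play_rows(
  series=[
    [0,0,0.01,0,0,0],
    [0,0,0.02,0,0,0],
    [0,0,0.03,0,0,0],
    [0,0,0.04,0,0,0],
    [0,0,0.04,0,0,0],
  ],
)

```text
time: 15.6
ee_pos: [0.5508, -0.0707, 0.2666]
eef_rot: [1.0, -0.004, 0.0, -0.0]
ft_force: [0.7, -0.0, -3.6]
width: 0.0174
grip_force: 50.0
```

```bash
python3 - <<'E'
from h import *
np.set_printoptions(precision=4,suppress=True)
s=status.read_state();print(s["time"],s["ee_pos"],s["eef_rot"],s["ft_force"],s["torque"])
E
```

```text
15.6 [ 0.5508 -0.0707  0.2666] [ 1.     -0.0044  0.     -0.    ] [ 0.6917 -0.0121 -3.6206] [-0.0319  0.102  -0.0178]
```

play_rows(
  series=[
    [0,0,0.01,0,0,0],
    [0,0,0.02,0,0,0],
    [0,0,0.03,0,0,0],
    [0,0,0.04,0,0,0],
    [0,0,0.04,0,0,0],
  ],
)

```text
time: 16.1
ee_pos: [0.5509, -0.0707, 0.2606]
eef_rot: [1.0, -0.004, 0.0, -0.0]
ft_force: [1.5, -0.4, -3.6]
width: 0.0175
grip_force: 50.0
```

play_rows(
  series=[
    [0,0,0.01,0,0,0],
    [0,0,0.02,0,0,0],
    [0,0,0.02,0,0,0],
  ],
)

```text
time: 16.4
ee_pos: [0.5509, -0.0707, 0.258]
eef_rot: [1.0, -0.004, 0.0, -0.0]
ft_force: [-0.8, 1.4, 2.2]
width: 0.0177
grip_force: 50.0
```

On the pad, +5 N above baseline. Pressing on in small steps.

play_rows(
  series=[
    [0,0,0.01,0,0,0],
    [0,0,0.02,0,0,0],
    [0,0,0.03,0,0,0],
    [0,0,0.03,0,0,0],
    [0,0,0.03,0,0,0],
  ],
)

```text
time: 16.9
ee_pos: [0.551, -0.0707, 0.2536]
eef_rot: [1.0, -0.004, 0.0, -0.0]
ft_force: [-1.3, 2.0, 6.0]
width: 0.0175
grip_force: 50.0
```

play_rows(
  series=[
    [0,0,0.01,0,0,0],
    [0,0,0.015,0,0,0],
    [0,0,0.015,0,0,0],
    [0,0,0.015,0,0,0],
  ],
)

```text
time: 17.3
ee_pos: [0.551, -0.0709, 0.2526]
eef_rot: [1.0, -0.004, 0.0, -0.001]
ft_force: [-9.4, 3.7, 24.2]
width: 0.0176
grip_force: 50.0
```

Hard stop reached (24 N). Settle, then check the shutter and gap.

play_rows(
  series=[
    [0,0,0,0,0,0],
    [0,0,0,0,0,0],
    [0,0,0,0,0,0],
    [0,0,0,0,0,0],
    [0,0,0,0,0,0],
  ],
)

```text
time: 17.8
ee_pos: [0.551, -0.0709, 0.2526]
eef_rot: [1.0, -0.004, 0.0, -0.001]
ft_force: [-9.6, 2.3, 23.4]
width: 0.0175
grip_force: 50.0
```

```bash
python3 - <<'E'
from h import *
np.set_printoptions(precision=4,suppress=True)
s=status.read_state();print(s["time"],s["ee_pos"],s["eef_rot"],s["ft_force"],s["torque"])
a=vision.camera("side")[210:350,225:385];cv2.imwrite("pics/e.png",cv2.resize(a,None,fx=4.2,fy=4.2,interpolation=cv2.INTER_CUBIC))
E
```

```text
17.8 [ 0.551  -0.0709  0.2526] [ 1.     -0.0045  0.0002 -0.0008] [-9.5598  2.3078 23.4151] [0.4895 2.2544 0.0211]
```

View pics/e.png

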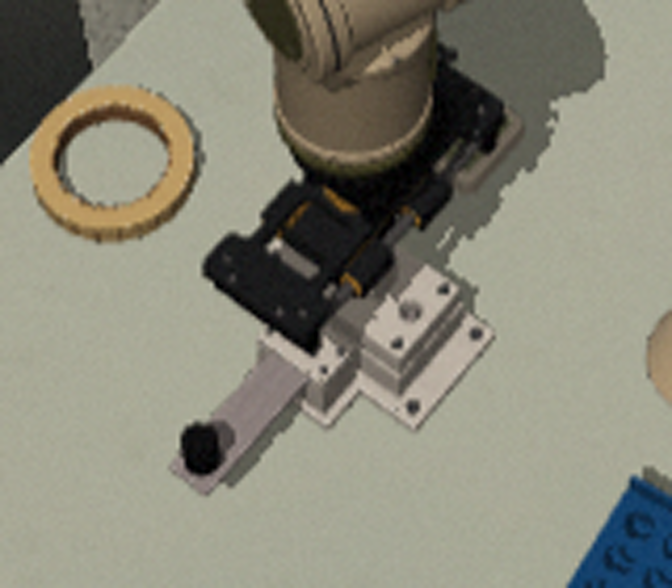

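The halves are shut: the upper sits flush at crop (412,320) with the dowel showing in its hole. The knob is still out at (200,447), the same place as before. The force is steady, so I'm handing in.

```bash
python3 -c "
from bench import job
print(job.close_job())"
```

```text
the job is handed in; nothing more can be done
None
```

The mould is closed and still held: upper half pressed to the hard stop on both dowels at about 23 N, shutter out at its stop, nothing else touched. It was handed in at about 18 s and no verdict came back.

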